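# Put the piled lids back on the storage jars

### The arm

A 7-joint arm with a two-finger parallel gripper is mounted at the origin on a cart in front of the work surface, level with it; the furniture and walls round the work are solid. World frame = base frame: x ahead of the robot, y to its left, z up, the work surface at z = 0. Lengths are in m, angles in rad, forces in N, time in s.
With the tool pointing down it reaches from about 0.425 to 0.875 m from the base axis. Payload 8.4 kg.
Tool frame: the origin (TCP) lies at the very end of the fingers, on their centre line; the grasp point (between the pads) lies 19 mm behind it (arm.grip_depth is the distance from the TCP to the grasp point, in m); z points along the fingers, y is the line along which they close (so a half turn about z gives the same grasp; the last joint's range is limited). The gripper opens to 85 mm and grips with 20 to 120 N. Pads are 22 mm wide; open, the fingers measure 114 mm over their backs; the gripper's body (76 mm by 85 mm) begins 54 mm behind the grasp point. The pads swing forward as they close: fully open they stand 13 mm farther back than shut.
Start: joints at [1.156, 0.333, 0.04, 1.465, -0.013, 1.343, -0.059], TCP at [0.202, -0.618, 0.197] pointing down, gripper open.
Joint ranges: [-2.58, 2.58], [-0.38, 2.09], [-1.3, 1.39], [0.25, 2.4], [-1.5, 4.64], [0.08, 2.09], [-2.65, 2.65]. Speed limits (rad/s): [2.22, 2.22, 2.79, 2.79, 3.14, 3.14, 3.14].

### API

Orientations are given as a 3x3 rotation matrix whose columns are the frame's x, y, z axes.
In Python, from workcell import arm, grab_frame gives the robot as it stands.
- The arm moves only by the tool drive_tool, never from a script. Its argument "deltas" is a list of rows, each a list of 3 entries, a list of its own where there are three numbers: the shift along the world's x, y, z in m, then the turn about the world's z in degrees, then the opening, from 0 (shut) to 1 (fully open). A call has 1 to 12 rows; each row shifts and turns the commanded pose from where the row before left it; what a row does not reach is not made up. A row lasts 1/8 s, in which the tool goes at most 62.5 mm and 10.7 degrees, less where a joint would pass 70% of its speed; a pose out of reach is approached as far as the arm can. A call with a gripper value outside its range is refused whole. The fingers move at their own pace and stop on an object; "grip_force" is the grip in N (left out, the last holds). Time passes only in rows, so rows that do not move let the fingers close. It gives the time, the measured TCP pose, the force, the opening and the grip force at its end, in the units of the state.
- arm.state(): the state, without advancing time (a new reading comes with each control period).
- grab_frame(name): name is "side" or "top"; returns a dict with "frame" (420x560x3 uint8, red, green, blue), "camera_matrix" (3x3 intrinsics, pixels), "extrinsics" (4x4, takes a point from world to camera coordinates). Camera axes: x right, y down, z forward; pixel columns grow to the right and rows downward; lengths in m; the calibration is good to about 2 mm. A picture is of the moment at which its call begins. There is no depth.
- arm.sign_off(): hands the job in; it is judged then, once.
The state is a dict: "time": time; "qpos": joint angles; "joint_velocities": joint speeds; "tau": joint torques, N m; "eef_pos": TCP position; "tcp_rot": TCP orientation; "force": force on the tool from outside, world axes, zero at the start; "wrist_torque": the same for the moment, N m; "grip_width": finger opening in m; "gripper_force": force on a finger pad.
Only numpy, scipy, OpenCV 4.12 (cv2) and the standard library are available. Lean on these libraries where they do the work, as an engineer would, in place of code of your own. Each camera call takes 0.05 s, during which the arm holds its last target. There are 200 camera calls.

### The job

The four storage jars have been washed and dried and their wooden lids lie in one pile: take the pile apart and close each jar with its own lid, the one whose size fits its mouth, plug down and level, with the disc fully down on the rim. Lower the lids on gently without dropping them, leave the jars standing where they are, do not topple the pile or a jar, and leave the tea carton and the honey jar alone.

Things in the scene. Friction and masses are not known exactly. Their poses are not given: they have to be found in the camera images.
- lid_large: Largest of four flat round wooden lids, 21 mm high: a disc 68 mm wide, 12 mm thick, over a grey plug 9 mm deep (53 mm wide at the disc, 46 mm at its foot). Origin: centre of the plug's underside, z up. Round: yaw means nothing. Starts in the pile, at the bottom on the worktop.
- lid_medium: Second largest of four flat round wooden lids, 21 mm high: a disc 58 mm wide, 12 mm thick, over a grey plug 9 mm deep (43 mm wide at the disc, 36 mm at its foot). Origin: centre of the plug's underside, z up. Round: yaw means nothing. Starts in the pile, its plug on the disc of the next larger lid, which shows round it from above.
- lid_small: Second smallest of four flat round wooden lids, 21 mm high: a disc 48 mm wide, 12 mm thick, over a grey plug 9 mm deep (33 mm wide at the disc, 26 mm at its foot). Origin: centre of the plug's underside, z up. Round: yaw means nothing. Starts in the pile, its plug on the disc of the next larger lid, which shows round it from above.
- lid_tiny: Smallest of four flat round wooden lids, 21 mm high: a disc 38 mm wide, 12 mm thick, over a grey plug 9 mm deep (23 mm wide at the disc, 16 mm at its foot). Origin: centre of the plug's underside, z up. Round: yaw means nothing. Starts in the pile, its plug on the disc of the next larger lid, which shows round it from above.
- jar_large: The largest of four open round white stoneware jars, loose on the worktop. 130 mm high, 100 mm wide at the belly, narrowing to 64 mm outside at the mouth; the mouth is 57 mm inside. Origin: centre of the underside, z up. The 68 mm lid belongs to it: seated, its disc rests on the rim, its origin 121 mm above the jar's.
- jar_medium: The second largest of four open round white stoneware jars, loose on the worktop. 105 mm high, 82 mm wide at the belly, narrowing to 54 mm outside at the mouth; the mouth is 47 mm inside. Origin: centre of the underside, z up. The 58 mm lid belongs to it: seated, its disc rests on the rim, its origin 96 mm above the jar's.
- jar_small: The second smallest of four open round white stoneware jars, loose on the worktop. 82 mm high, 64 mm wide at the belly, narrowing to 44 mm outside at the mouth; the mouth is 37 mm inside. Origin: centre of the underside, z up. The 48 mm lid belongs to it: seated, its disc rests on the rim, its origin 73 mm above the jar's.
- jar_tiny: The smallest of four open round white stoneware jars, loose on the worktop. 60 mm high, 48 mm wide at the belly, narrowing to 34 mm outside at the mouth; the mouth is 27 mm inside. Origin: centre of the underside, z up. The 38 mm lid belongs to it: seated, its disc rests on the rim, its origin 51 mm above the jar's.
- tea_box: A carton of tea, 56x80x122 mm, standing behind the work; origin at the centre of its underside. To be left alone.
- honey_jar: A closed glass jar with a yellow lid, 66 mm wide, 90 mm high, behind the work; origin at the centre of its underside. To be left alone.
There are look-alikes about, which are no part of the job. What is shaped like the lid_tiny but red or yellow is not meant.

How it is judged:
At the end, for the whole second after the job is handed in: Each of the four lids is seated on the jar of its own size: centred on it within 6 mm, its disc down on the rim within 3 mm, level within 0.06 rad and at rest; every jar is upright within 0.05 rad and within 3 cm of where it stood (horizontal distance between lid_large and jar_large below 0.006 m and z of lid_large in the frame of jar_large between 0.118 and 0.124 m and angle between each of lid_large, lid_medium, lid_small, lid_tiny's own z axis and vertical below 0.06 rad and angle between each of jar_large, jar_medium, jar_small, jar_tiny's own z axis and vertical below 0.05 rad and distance of each of jar_large, jar_medium, jar_small, jar_tiny from where it was at the start of the episode below 0.03 m and linear speed of each of lid_large, lid_medium, lid_small, lid_tiny below 0.02 m/s and horizontal distance between lid_medium and jar_medium below 0.006 m and z of lid_medium in the frame of jar_medium between 0.093 and 0.099 m and horizontal distance between lid_small and jar_small below 0.006 m and z of lid_small in the frame of jar_small between 0.07 and 0.076 m and horizontal distance between lid_tiny and jar_tiny below 0.006 m and z of lid_tiny in the frame of jar_tiny between 0.048 and 0.054 m); the robot touches nothing.
It fails at once if a lid is tipped over (more than 50 degrees): the pile was toppled or a lid dropped (angle between any of lid_large, lid_medium, lid_small, lid_tiny's own z axis and vertical above 0.87 rad).
It fails at once if a jar is tipped by more than 20 degrees (angle between any of jar_large, jar_medium, jar_small, jar_tiny's own z axis and vertical above 0.35 rad).
It fails at once if a lid is pressed or dropped hard on a jar (more than 40 N) (contact force between any of lid_large, lid_medium, lid_small, lid_tiny and jar_large above 40 N or contact force between any of lid_large, lid_medium, lid_small, lid_tiny and jar_medium above 40 N or contact force between any of lid_large, lid_medium, lid_small, lid_tiny and jar_small above 40 N or contact force between any of lid_large, lid_medium, lid_small, lid_tiny and jar_tiny above 40 N).
It fails at once if a lid is dropped on its jar instead of being lowered (it comes down on the mouth faster than 0.45 m/s) ((horizontal distance between lid_large and jar_large below 0.02 m and z of lid_large in the frame of jar_large below 0.16 m and linear speed of lid_large above 0.45 m/s) or (horizontal distance between lid_medium and jar_medium below 0.02 m and z of lid_medium in the frame of jar_medium below 0.135 m and linear speed of lid_medium above 0.45 m/s) or (horizontal distance between lid_small and jar_small below 0.02 m and z of lid_small in the frame of jar_small below 0.112 m and linear speed of lid_small above 0.45 m/s) or (horizontal distance between lid_tiny and jar_tiny below 0.02 m and z of lid_tiny in the frame of jar_tiny below 0.09 m and linear speed of lid_tiny above 0.45 m/s)).
It fails at once if the tea carton or the honey jar is pushed more than 3 cm away (distance of any of tea_box, honey_jar from where it was at the start of the episode above 0.03 m).
It also fails if it takes over 106 s, if anything falls off the work surface, if the arm or the gripper's body presses on something with over 40 N, if the wrist force passes 120 N, or if a joint passes its speed limit or range.

## Working session

There is one attempt and no reset: what is moved stays moved. The work goes in short steps, Python scripts to look and compute and a tool call to move; the robot and the scene stay as the last step left them, time stands still between calls to the robot, and variables do not carry over. Pictures are saved under pics/ and viewed, at most 14 in all, crops included, and the job is handed in when it is done.

Besides the shell and the picture viewer there is one more tool, called after ">>>" by a JSON object that holds its "name" and its "arguments", one argument or row to a line. drive_tool: Moves the arm, as the interface text tells. Its arguments: {"type":"object","properties":{"deltas":{"type":"array"},"grip_force":{"type":"number"}},"required":["deltas"]}

```bash
mkdir -p pics; cat > h.py <<'E'
import numpy as np, cv2
from workcell import arm, grab_frame
def px(F,p):
    c=F["extrinsics"]@np.append(p,1); u=F["camera_matrix"]@c[:3]; return u[:2]/u[2]
def ray(F,uv,z):
    R=F["extrinsics"][:3,:3]; t=F["extrinsics"][:3,3]; o=-R.T@t
    d=R.T@np.linalg.inv(F["camera_matrix"])@np.array([uv[0],uv[1],1.])
    return o+d*(z-o[2])/d[2]
def save(F,n): cv2.imwrite("pics/"+n,F["frame"][:,:,::-1])
E
python3 - <<'E'
from h import *
for n in("top","side"):
    F=grab_frame(n); save(F,n+"0.png"); np.savez(n+"0.npz",**F)
    R=F["extrinsics"][:3,:3];print(n,-R.T@F["extrinsics"][:3,3],F["camera_matrix"].tolist());print(R.round(3))
s=arm.state();print(s["eef_pos"],s["tcp_rot"].round(3) if hasattr(s["tcp_rot"],"round") else s["tcp_rot"],s["grip_width"],s["time"])
E
```

```text
top [ 0.52967784 -0.00480839  1.15364607] [[450.7839145268915, 0.0, 274.57726094139645], [0.0, 450.7839145268915, 203.72197683706486], [0.0, 0.0, 1.0]]
[[-0.024 -1.    -0.003]
 [-0.999  0.024 -0.047]
 [ 0.048  0.002 -0.999]]
side [ 0.42640492 -0.94765707  0.51187705] [[456.0515171492885, 0.0, 284.60758773153276], [0.0, 456.0515171492885, 200.24285955261067], [0.0, 0.0, 1.0]]
[[ 0.978 -0.206 -0.025]
 [-0.11  -0.412 -0.904]
 [ 0.176  0.887 -0.426]]
[ 0.20172651 -0.6174129   0.19633605] [[ 0.951  0.311 -0.001]
 [ 0.311 -0.951  0.001]
 [-0.    -0.001 -1.   ]] 0.08524030448513006 0.1
```

View pics/top0.png

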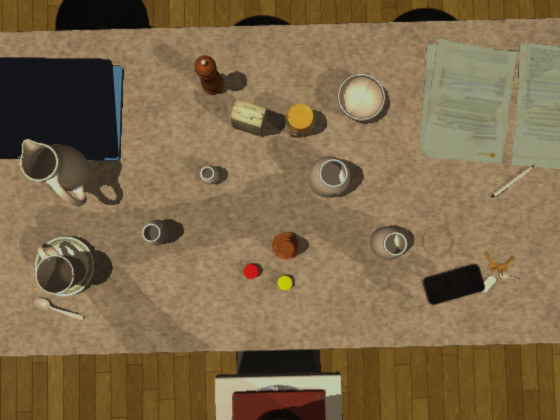

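View pics/side0.png

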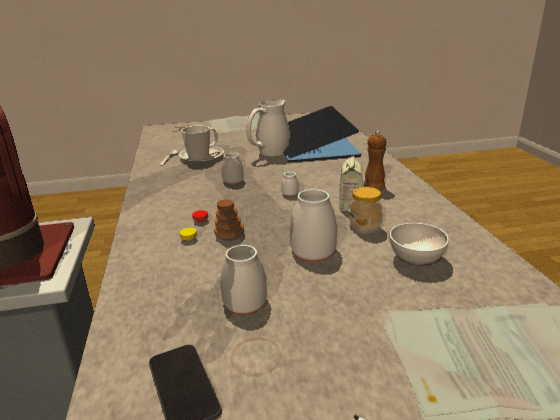

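The top view shows the pile at (285,245). The jars are tiny at (209,174), small at (152,233), large at (332,177) and medium at (392,242). The red (251,271) and yellow (285,283) caps are decoys, and the tea carton is at (249,117) with the honey jar at (300,120). The wooden pile with four steps fits the description. I'll confirm it with one enlarged composite.

```bash
cat > m.py <<'E'
from h import *
import sys
F=dict(np.load("top0.npz"))
im=F["frame"][:,:,::-1].copy()
C=dict(large=(332,175),medium=(394,243),small=(152,232),tiny=(208,174),pile=(285,245))
t=[]
for n,(u,v) in C.items():
    t.append(cv2.resize(im[v-24:v+24,u-24:u+24],(264,264),interpolation=cv2.INTER_CUBIC))
S=F["frame"]; S=dict(np.load("side0.npz"))["frame"][:,:,::-1]
t.append(cv2.resize(S[196:244,204:252],(264,264),interpolation=cv2.INTER_CUBIC))
cv2.imwrite("pics/comp.png",np.vstack([np.hstack(t[:3]),np.hstack(t[3:])]))
E
python3 m.py
```

```text
(no output)
```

View pics/comp.png

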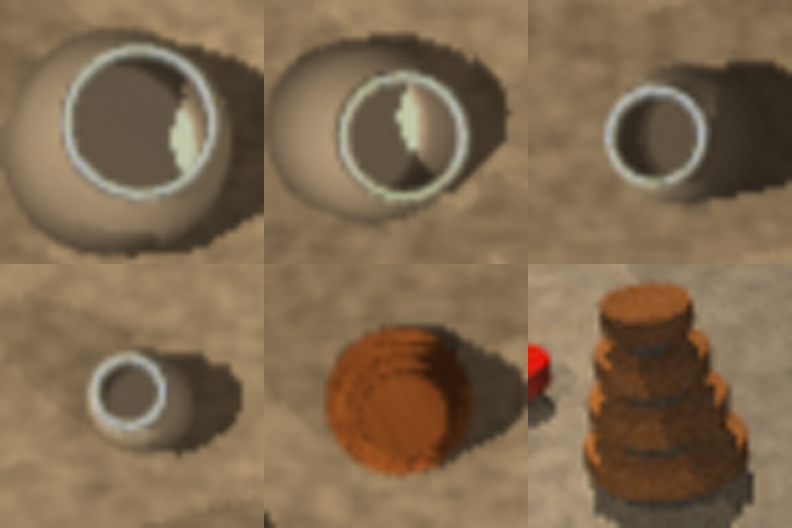

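The crops show the wooden stepped pile, with the tiny disc on top at top-view pixel ≈(286.6,246.6) and side-view ≈(225.3,202.5). The four bright rims are clear. The red and yellow caps stand apart from it.

```bash
cat > meas.py <<'E'
from h import *
F=dict(np.load("top0.npz")); S=dict(np.load("side0.npz"))
C=dict(large=(334,173,.130,.064),medium=(396,243,.105,.054),small=(152,233,.082,.044),tiny=(208.5,173.5,.060,.034))
im=F["frame"].astype(float)
for n,(u,v,z,D) in C.items():
    g=im[:,:,2]/(im[:,:,0]+1)
    r=450*D/2/(1.15-z)
    yy,xx=np.mgrid[:420,:560]; d=np.hypot(xx-u,yy-v)
    m=(g>.9)&(im[:,:,2]>120)&(d<r+3)&(d>r-5)
    ys,xs=np.nonzero(m)
    e=cv2.fitEllipse(np.c_[xs,ys].astype(np.float32))
    p=ray(F,e[0],z); print(n,m.sum(),np.round(e[0],1),np.round(e[1],1),"rim mean dia mm",round(1000*np.mean(e[1])/450.8*(1.154-z),1),"xyz",p.round(4),"side px",px(S,p).round(1))
print("pile top-face: top",ray(F,(286.6,246.6),.084).round(4),"side",ray(S,(225.3,202.5),.084).round(4))
h=cv2.cvtColor(F["frame"],cv2.COLOR_RGB2HSV)
m=((h[:,:,0]<14)&(h[:,:,1]>130)).astype(np.uint8); m[:,:255]=0;m[:,320:]=0;m[:225]=0;m[266:]=0
M=cv2.moments(m);c=np.array([M["m10"],M["m01"]])/M["m00"];print("pile outline",M["m00"],c.round(1),ray(F,c,.021).round(4),ray(F,c,.045).round(4))
E
python3 meas.py
```

```text
large 68 [332.8 172.7] [26.1 26.5] rim mean dia mm 59.8 xyz [ 0.646  -0.1375  0.13  ] side px [312.9 193.9]
medium 21 [394.7 243.5] [21.5 22.2] rim mean dia mm 50.9 xyz [ 0.4807 -0.2792  0.105 ] side px [240.6 251. ]
small 40 [150.6 232.2] [16.3 17.3] rim mean dia mm 39.9 xyz [0.5201 0.2929 0.082 ] side px [230.7 153.6]
tiny 33 [206.8 172.9] [12.3 12.5] rim mean dia mm 30.1 xyz [0.6609 0.1603 0.06  ] side px [289.1 172.6]
pile top-face: top [ 0.4784 -0.0291  0.084 ] side [ 0.4752 -0.034   0.084 ]
pile outline 574.0 [284.9 245.5] [ 0.4783 -0.0264  0.021 ] [ 0.4794 -0.026   0.045 ]
```

>>> {"name": "drive_tool", "arguments": {
  "deltas": [
    [[0.023,0.045,0.005],6,1],
    [[0.023,0.045,0.005],6,1],
    [[0.023,0.045,0.005],6,1],
    [[0.023,0.045,0.005],6,1],
    [[0.023,0.045,0.005],6,1],
    [[0.023,0.045,0.005],6,1],
    [[0.023,0.045,0.005],6,1],
    [[0.023,0.045,0.005],6,1],
    [[0.023,0.045,0.005],6,1],
    [[0.023,0.045,0.005],6,1],
    [[0.023,0.045,0.005],6,1],
    [[0.023,0.045,0.005],6,1]
  ],
  "grip_force": 25
}}

```text
time: 1.6
eef_pos: [0.4782, -0.0763, 0.2571]
tcp_rot: [[-0.005, 1.0, -0.0], [1.0, 0.005, -0.0], [-0.0, -0.0, -1.0]]
force: [0.1, -0.3, 0.6]
grip_width: 0.0852
gripper_force: 0.0
```

```bash
cat > side.py <<'E'
from h import *
S=dict(np.load("side0.npz")); F=dict(np.load("top0.npz"))
im=S["frame"][:,:,::-1]
P=[(.646,-.1375,.13,.032),(.4807,-.2792,.105,.027),(.5201,.2929,.082,.022),(.6609,.1603,.06,.017),(.4793,-.0282,.084,.019),(.4793,-.0282,.021,.034)]
t=[]
for p in P:
    c=px(S,p[:3]); u,v=np.round(c).astype(int)
    k=8; w=16 if p[3]<.03 else 16
    w=20; k=13
    b=cv2.resize(im[v-w:v+w,u-w:u+w],None,fx=k,fy=k,interpolation=cv2.INTER_NEAREST)
    q=[]
    for a in np.linspace(0,6.283,60):
        e=px(S,(p[0]+p[3]*np.cos(a),p[1]+p[3]*np.sin(a),p[2])); q.append((e-[u-w,v-w]+.5)*k)
    cv2.polylines(b,[np.int32(q)],True,(255,255,0),1)
    t.append(b[:260,:260])
cv2.imwrite("pics/sidechk.png",np.vstack([np.hstack(t[:3]),np.hstack(t[3:])]))
s=arm.state();print(s["qpos"])
E
python3 side.py
```

```text
[ 0.60925286 -0.00688886 -0.53380456  1.73600253 -0.00335602  1.4116975
  0.08086357]
```

View pics/sidechk.png

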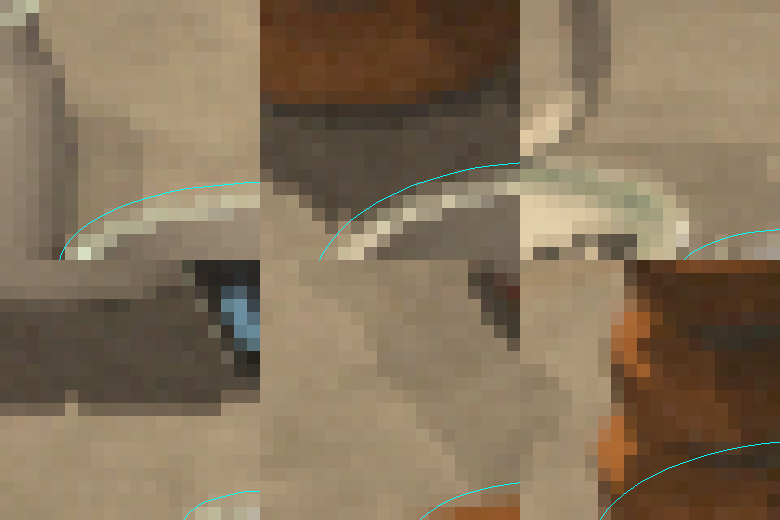

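The side projections all sit about 1.3 px off in the same direction, for jars and pile alike. That is a constant camera bias of about 2 mm, so relative positions hold.

>>> {"name": "drive_tool", "arguments": {
  "deltas": [
    [[0.001,0.024,0],0,0.8],
    [[0,0.024,0],0,0.8],
    [[0,0,-0.03],0,0.8],
    [[0,0,-0.04],0,0.8],
    [[0,0,-0.04],0,0.8],
    [[0,0,-0.04],0,0.8],
    [[0,0,-0.025],0,0.8],
    [[0,0,-0.016],0,0.8],
    [[0,0,0],0,0.8],
    [[0,0,0],0,0.8]
  ]
}}

```text
time: 2.85
eef_pos: [0.4796, -0.0298, 0.0671]
tcp_rot: [[-0.002, 1.0, 0.001], [1.0, 0.002, -0.0], [-0.0, 0.001, -1.0]]
force: [-0.4, -0.7, -0.5]
grip_width: 0.0685
gripper_force: 0.0
```

```bash
cat > look.py <<'E'
import sys
from h import *
# look.py name u v half  -> side crop enlarged
F=grab_frame("side"); u,v,w=map(int,sys.argv[2:5])
b=F["frame"][v-w:v+w,u-w:u+w,::-1]
cv2.imwrite("pics/"+sys.argv[1]+".png",cv2.resize(b,(560,560),interpolation=cv2.INTER_CUBIC))
E
python3 look.py g1 228 195 50
```

```text
(no output)
```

View pics/g1.png

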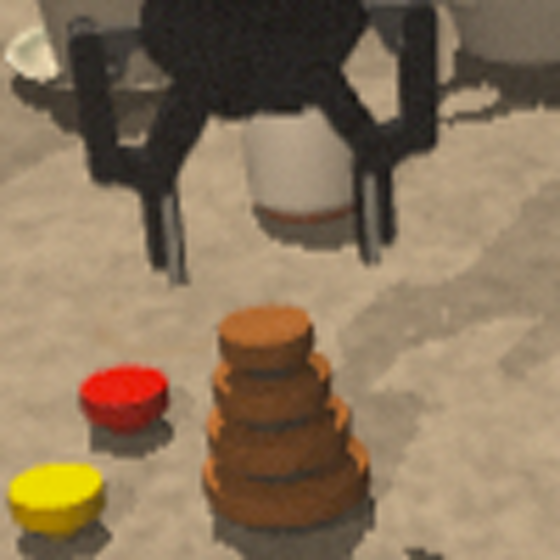

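The picture shows the pile with its top at crop (265,325), but the fingertips at (175,280) and (370,260) sit higher than expected. I'll check by projecting both tips.

```bash
python3 - <<'E'
from h import *
S=dict(np.load("side0.npz"))
f=lambda p:((px(S,p)-[178,145]+.5)*5.6).round(0)
for z in(.067,.076,.09,.1): print(z,"front finger",f((.4796-.034,-.03,z)),"back",f((.4796+.034,-.03,z)))
print("lid top",f((.4793,-.0282,.084)))
s=arm.state();print(s["eef_pos"],s["time"])
a=grab_frame("side");b=grab_frame("side");print((a["extrinsics"]-S["extrinsics"]).round(5).max())
cv2.imwrite("pics/g1f.png",a["frame"][:,:,::-1]);T=grab_frame("top");t=T["frame"][150:290,200:380,::-1]
cv2.imwrite("pics/g1t.png",cv2.resize(t,None,fx=4,fy=4,interpolation=cv2.INTER_CUBIC))
E
```

```text
0.067 front finger [195. 368.] back [367. 348.]
0.076 front finger [193. 347.] back [365. 328.]
0.09 front finger [190. 315.] back [363. 296.]
0.1 front finger [187. 292.] back [361. 273.]
lid top [277. 318.]
[ 0.47971629 -0.02985914  0.06721192] 2.9
0.0
```

View pics/g1t.png

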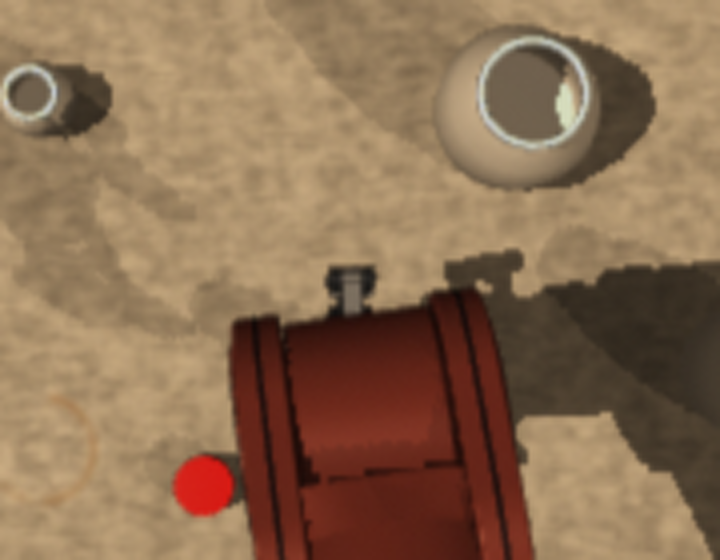

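The top view puts the gripper at about the right y (knuckle at pixel (288,221)), so the fingertips stand higher than the TCP reading implies. I'll part-close and look again.

>>> {"name": "drive_tool", "arguments": {
  "deltas": [
    [[0,0,0],0,0.52],
    [[0,0,0],0,0.52],
    [[0,0,0],0,0.52],
    [[0,0,0],0,0.52]
  ]
}}

```text
time: 3.55
eef_pos: [0.4788, -0.0298, 0.0661]
tcp_rot: [[-0.002, 1.0, -0.0], [1.0, 0.002, 0.0], [0.0, -0.0, -1.0]]
force: [-0.1, 0.5, 0.2]
grip_width: 0.0443
gripper_force: 0.0
```

```bash
python3 look.py g2 228 195 50; python3 -c "
from h import *
s=arm.state();print(s['eef_pos'],s['grip_width'],s['force'],s['qpos'],arm.grip_depth)"
```

```text
[ 0.47880161 -0.02981757  0.06607446] 0.0445645483867241 [-0.10707531 -0.30006123  0.30863259] [ 0.53048716  0.15125205 -0.5964926   1.99865532  0.09944628  1.01986958
 -0.11124475] 0.0187
```

View pics/g2.png

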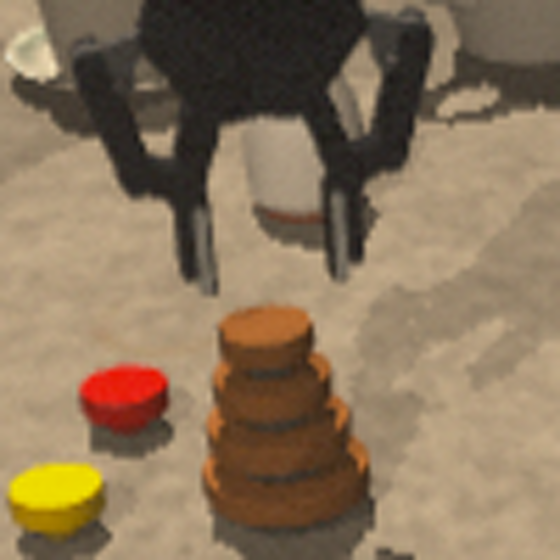

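The fingertips are now at crop (208,290) and (338,280). They are still just above the tiny lid's top, roughly 35 mm higher than the reading says. I'll track the tips numerically by image difference while descending carefully.

>>> {"name": "drive_tool", "arguments": {
  "deltas": [
    [[0,0,-0.005],0,0.65],
    [[0,0,-0.005],0,0.65],
    [[0,0,0],0,0.65],
    [[0,0,0],0,0.65]
  ]
}}

```text
time: 4.1
eef_pos: [0.4789, -0.0298, 0.0561]
tcp_rot: [[-0.002, 1.0, -0.0], [1.0, 0.002, 0.0], [0.0, -0.0, -1.0]]
force: [0.3, -0.3, -0.4]
grip_width: 0.0557
gripper_force: 0.0
```

```bash
cat > tips.py <<'E'
from h import *
S=dict(np.load("side0.npz")); F=grab_frame("side")
d=np.abs(F["frame"].astype(int)-S["frame"].astype(int)).sum(2)>110
d=cv2.morphologyEx(d.astype(np.uint8),cv2.MORPH_OPEN,np.ones((2,2),np.uint8))
n,l,st,c=cv2.connectedComponentsWithStats(d)
k=np.argmax([s[4] if s[1]<190 and 180<s[0]+s[2]/2<290 else 0 for s in st[1:]])+1; m=l==k
bot=[(x,np.nonzero(m[:,x])[0].max()) for x in range(195,262) if m[:,x].any()]
print("col:row lowest",bot)
s=arm.state();print(s["eef_pos"],s["grip_width"],s["force"])
g=S["extrinsics"]; 
print("TCP px",px(F,s["eef_pos"]).round(1),"lid top px (visual 225.3,202.5)",px(F,(.4793,-.0282,.084)).round(1))
E
python3 tips.py
```

```text
col:row lowest [(195, np.int64(172)), (196, np.int64(175)), (197, np.int64(179)), (198, np.int64(182)), (199, np.int64(183)), (200, np.int64(184)), (201, np.int64(184)), (202, np.int64(184)), (203, np.int64(184)), (204, np.int64(184)), (205, np.int64(185)), (206, np.int64(185)), (207, np.int64(186)), (208, np.int64(194)), (209, np.int64(198)), (210, np.int64(199)), (211, np.int64(199)), (212, np.int64(199)), (213, np.int64(191)), (214, np.int64(191)), (215, np.int64(177)), (216, np.int64(175)), (217, np.int64(173)), (218, np.int64(171)), (219, np.int64(171)), (220, np.int64(171)), (221, np.int64(171)), (222, np.int64(171)), (223, np.int64(175)), (224, np.int64(181)), (225, np.int64(181)), (226, np.int64(182)), (227, np.int64(182)), (228, np.int64(182)), (229, np.int64(182)), (230, np.int64(182)), (231, np.int64(182)), (232, np.int64(182)), (233, np.int64(182)), (234, np.int64(181)), (235, np.int64(177)), (236, np.int64(173)), (237, np.int64(174)), (238, np.int64(176)), (239, np.int64(178)), (240, np.int64(181)), (241, np.int64(181)), (242, np.int64(181)), (243, np.int64(180)), (244, np.int64(180)), (245, np.int64(182)), (246, np.int64(182)), (247, np.int64(180)), (248, np.int64(180)), (249, np.int64(179)), (250, np.int64(179)), (251, np.int64(179)), (252, np.int64(178)), (253, np.int64(178)), (254, np.int64(177)), (255, np.int64(169)), (256, np.int64(161))]
[ 0.47893094 -0.02978288  0.0561791 ] 0.05545298478841053 [0.56551633 0.07688376 0.84625963]
TCP px [227.8 212.8] lid top px (visual 225.3,202.5) [226.9 201.2]
```

```bash
python3 - <<'E'
from h import *
S=dict(np.load("side0.npz"))
for z in(.06,.07,.08,.09,.1,.11): print(z,[px(S,(.4513,y,z)).round(1).tolist() for y in(-.03,-.041)])
F=grab_frame("top")
im=F["frame"]; cv2.imwrite("pics/t.png",im[:,:,::-1])
# finger/knuckle in top view: dark pixels just beyond the arm, rows 205-232
T=dict(np.load("top0.npz"))
d=(np.abs(im.astype(int)-T["frame"].astype(int)).sum(2)>120)[205:230,270:305]
print("\n".join("".join(".#"[int(v)] for v in r) for r in d))
for z in(.1,.15,.2): print(z,ray(F,(288,221),z).round(3), px(F,(.4789,-.0298,z)).round(1))
E
```

```text
0.06 [[215.2, 212.7], [215.6, 214.9]]
0.07 [[214.8, 208.7], [215.2, 210.8]]
0.08 [[214.4, 204.6], [214.8, 206.7]]
0.09 [[214.0, 200.5], [214.3, 202.6]]
0.1 [[213.6, 196.3], [213.9, 198.4]]
0.11 [[213.2, 192.1], [213.5, 194.2]]
...................................
...................................
...................................
...................................
...................................
...................................
...................................
...................................
...................................
...................................
...................................
...................................
....................##.............
............######..###............
............####....####...........
............####....####...........
............####....###............
............####....###............
............####....###............
....................###............
.............###....###............
..............##...................
..............##............#######
..............#####################
..............#####################
0.1 [ 0.539 -0.034  0.1  ] [287.1 246.7]
0.15 [ 0.538 -0.032  0.15 ] [287.6 247.8]
0.2 [ 0.538 -0.031  0.2  ] [288.2 249. ]
```

The top view confirms y, with the finger at pixel (288,221) giving y = -0.032. So the tips really are at z≈0.095 while the reading is 0.056. A further 12 mm down clears the lower lids under either interpretation.

>>> {"name": "drive_tool", "arguments": {
  "deltas": [
    [[0,0,-0.004],0,0.65],
    [[0,0,-0.004],0,0.65],
    [[0,0,-0.004],0,0.65],
    [[0,0,0],0,0.65]
  ]
}}

```text
time: 4.7
eef_pos: [0.4785, -0.0298, 0.0437]
tcp_rot: [[-0.002, 1.0, -0.001], [1.0, 0.002, 0.0], [0.0, -0.001, -1.0]]
force: [-0.1, 0.1, -0.2]
grip_width: 0.0555
gripper_force: 0.0
```

```bash
python3 look.py g3 228 195 40;python3 -c "
from h import *
s=arm.state();print(s['eef_pos'],s['grip_width'],s['force'])"
```

```text
[ 0.47871386 -0.02979006  0.04392519] 0.05528305950382437 [ 0.01424203 -0.53218262 -0.23668152]
```

View pics/g3.png

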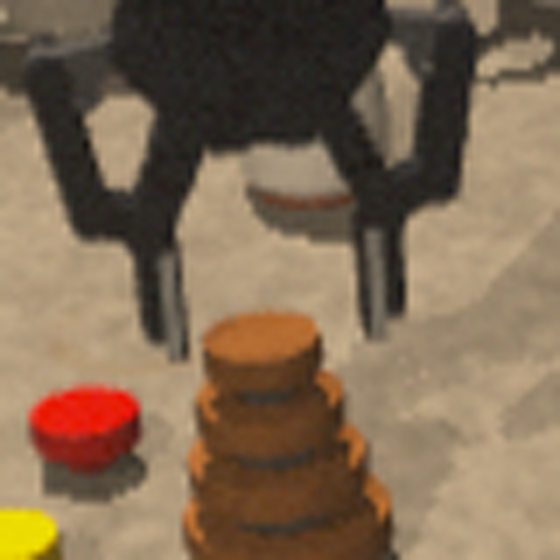

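The front tip is at crop (180,360) and the back tip at (373,335), level with the tiny disc's top centred at (263,340). The lid lies about 2 mm nearer in x than the TCP. So the tips are about 40 mm above the reported TCP, and I'll descend 14 mm more, shift 2 mm in x and close.

>>> {"name": "drive_tool", "arguments": {
  "deltas": [
    [[-0.002,0,-0.004],0,0.65],
    [[0,0,-0.004],0,0.65],
    [[0,0,-0.004],0,0.65],
    [[0,0,-0.002],0,0.65],
    [[0,0,0],0,0.65],
    [[0,0,0],0,0.5],
    [[0,0,0],0,0.4],
    [[0,0,0],0,0.35],
    [[0,0,0],0,0.3],
    [[0,0,0],0,0.3],
    [[0,0,0],0,0.3]
  ],
  "grip_force": 25
}}

```text
time: 6.12
eef_pos: [0.4771, -0.0299, 0.0303]
tcp_rot: [[-0.002, 1.0, 0.0], [1.0, 0.002, -0.0], [-0.0, 0.0, -1.0]]
force: [-0.3, -0.1, 5.0]
grip_width: 0.0371
gripper_force: 25.2
```

```bash
python3 look.py g4 228 200 40;python3 -c "
from h import *
s=arm.state();print(s['eef_pos'],s['grip_width'],s['force'],s['gripper_force'])"
```

```text
[ 0.47714867 -0.02983304  0.03034198] 0.03674929001060931 [-0.13157554  0.34594166  5.13258681] 25.245023667812347
```

View pics/g4.png

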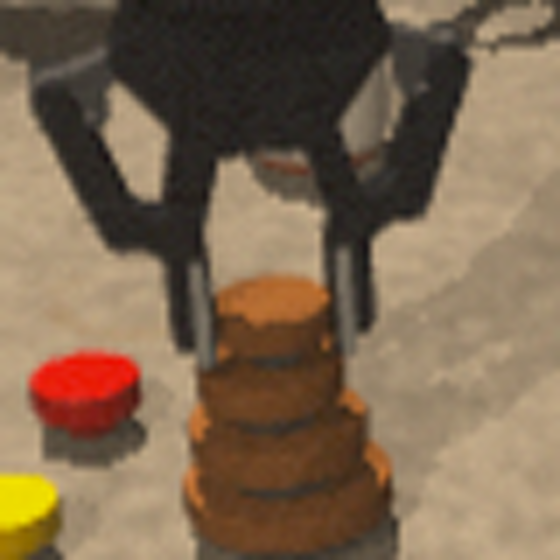

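The lid is gripped, at a width of about 37 mm. The 5 N reaction shows the tips resting lightly on the small lid's disc (z = .063), so the tips sit at the reported TCP plus .033 m. Now I'll lift slowly and carry it above the tiny jar.

>>> {"name": "drive_tool", "arguments": {
  "deltas": [
    [[0,0,0.004],0,0.3],
    [[0,0,0.012],0,0.3],
    [[0,0,0.03],0,0.3],
    [[0,0,0.03],0,0.3],
    [[0.02,0.021,0.03],0,0.3],
    [[0.027,0.028,0],0,0.3],
    [[0.027,0.028,0],0,0.3],
    [[0.027,0.028,0],0,0.3],
    [[0.027,0.028,0],0,0.3],
    [[0.027,0.028,0],0,0.3],
    [[0.026,0.0275,0],0,0.3],
    [[0,0,0],0,0.3]
  ]
}}

```text
time: 7.68
eef_pos: [0.6582, 0.1617, 0.136]
tcp_rot: [[-0.005, 1.0, -0.001], [1.0, 0.005, 0.002], [0.002, -0.001, -1.0]]
force: [-0.5, 0.7, -0.7]
grip_width: 0.0369
gripper_force: 25.2
```

>>> {"name": "drive_tool", "arguments": {
  "deltas": [
    [[0,0,-0.03],0,0.3],
    [[0,0,-0.03],0,0.3],
    [[0,0,-0.02],0,0.3],
    [[0,0,-0.01],0,0.3],
    [[0,0,0],0,0.3],
    [[0,0,0],0,0.3]
  ]
}}

```text
time: 8.43
eef_pos: [0.6585, 0.1589, 0.0473]
tcp_rot: [[-0.002, 1.0, 0.001], [1.0, 0.002, 0.0], [0.0, 0.001, -1.0]]
force: [0.4, -1.1, 0.4]
grip_width: 0.0368
gripper_force: 25.2
```

```bash
cat > rel.py <<'E'
# usage: rel.py name jar  -> image of the neighbourhood of a jar mouth, and projected points
import sys
from h import *
J=dict(large=(.646,-.1375,.13,.032),medium=(.4807,-.2792,.105,.027),small=(.5201,.2929,.082,.022),tiny=(.6609,.1603,.06,.017))
n=sys.argv[2]; p=np.array(J[n][:3])
S=dict(np.load("side0.npz")); F=grab_frame("side"); s=arm.state()
print(s["eef_pos"].round(4) if hasattr(s["eef_pos"],"round") else s["eef_pos"],s["grip_width"],s["force"],s["gripper_force"],s["time"])
# seen rim centre in the first side picture (bright, bluish), against its projection
im=S["frame"].astype(float); c=px(S,p); r=np.linalg.norm(px(S,p+[J[n][3],0,0])-c)
yy,xx=np.mgrid[:420,:560]
m=(im[:,:,2]/(im[:,:,0]+1)>float(sys.argv[3]) if len(sys.argv)>3 else im[:,:,2]/(im[:,:,0]+1)>.86)&(im[:,:,2]>115)&(np.abs(xx-c[0])<r+4)&(np.abs(yy-c[1])<.75*r+4)
ys,xs=np.nonzero(m)
if len(xs)>5: print("rim px: proj",c.round(1),"n",len(xs),"x range",xs.min(),xs.max(),"y range",ys.min(),ys.max(),"exp radius",r.round(1))
# wood in current picture
h=cv2.cvtColor(F["frame"],cv2.COLOR_RGB2HSV)
w=((h[:,:,0]<14)&(h[:,:,1]>130)&(h[:,:,2]>40)).astype(np.uint8)
u,v=np.round(c).astype(int); q=np.zeros_like(w); q[v-30:v+25,u-25:u+25]=w[v-30:v+25,u-25:u+25]
ys,xs=np.nonzero(q); 
if len(xs): print("wood x",xs.min(),xs.max(),"y",ys.min(),ys.max(),"n",len(xs),"centroid",xs.mean().round(1),ys.mean().round(1))
b=F["frame"][v-35:v+25,u-30:u+30,::-1]; a=S["frame"][v-35:v+25,u-30:u+30,::-1]
cv2.imwrite("pics/"+sys.argv[1]+".png",cv2.resize(np.hstack([a,b]),(800,400),interpolation=cv2.INTER_CUBIC))
E
python3 rel.py r1 tiny
```

```text
[0.6585 0.1589 0.0473] 0.03691501479089795 [ 0.7712441  -0.84151526  0.85972851] 25.18790602684021 8.475
rim px: proj [289.1 172.6] n 7 x range 284 292 y range 172 176 exp radius 6.2
wood x 283 295 y 157 196 n 71 centroid 288.5 161.2
```

View pics/r1.png

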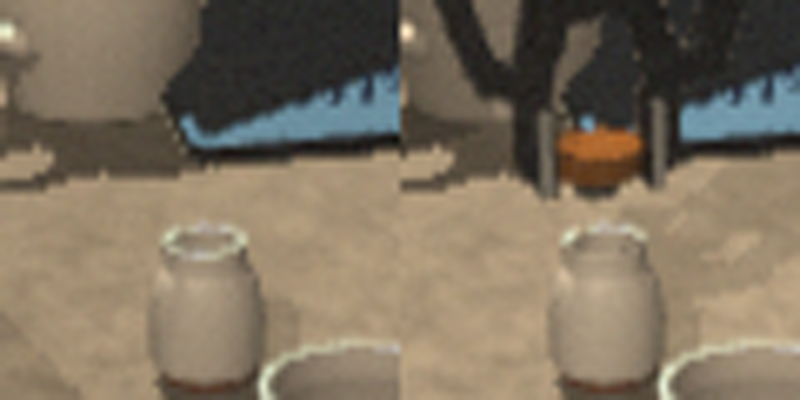

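The left half shows the tiny jar's rim centred at crop (205,242). On the right the lid is held level over it, disc top centre at (601,144), against the rim at (605,242). I'll compare these offsets with the projection.

```bash
python3 - <<'E'
from h import *
S=dict(np.load("side0.npz")); s=arm.state()
u,v=np.round(px(S,(.6609,.1603,.06))).astype(int)
t=np.array(s["eef_pos"])
cr=lambda p:((px(S,p)-[u-30,v-35]+.5)*400/60).round(1)
lid=t+[0,.0016,.0537]
print("rim",cr((.6609,.1603,.06)),"lid top",cr(lid),"per mm x",(cr(lid+[.01,0,0])-cr(lid))/10,"per mm y",(cr(lid+[0,.01,0])-cr(lid))/10,"per mm z",(cr(lid+[0,0,.01])-cr(lid))/10)
E
```

```text
rim [203.7 233.8] lid top [195.6 137.4] per mm x [ 2.47 -0.23] per mm y [-0.54 -0.83] per mm z [-0.06 -2.4 ]
```

The observed relative offset differs from the projected one by only 1–2 mm. The lid needs about +1 mm in x and -1 mm in y, then a slow descent.

>>> {"name": "drive_tool", "arguments": {
  "deltas": [
    [[0.001,-0.001,-0.004],0,0.3],
    [[0,0,-0.005],0,0.3],
    [[0,0,-0.005],0,0.3],
    [[0,0,-0.005],0,0.3],
    [[0,0,-0.004],0,0.3],
    [[0,0,-0.002],0,0.3],
    [[0,0,0],0,0.3],
    [[0,0,0],0,0.3]
  ]
}}

```text
time: 9.48
eef_pos: [0.6608, 0.1583, 0.0232]
tcp_rot: [[-0.001, 1.0, 0.004], [1.0, 0.001, 0.001], [0.001, 0.004, -1.0]]
force: [0.6, -1.1, 10.1]
grip_width: 0.0368
gripper_force: 31.4
```

>>> {"name": "drive_tool", "arguments": {
  "deltas": [
    [[0,0,-0.001],0,0.3],
    [[0,0,-0.001],0,0.3],
    [[0,0,0],0,0.3]
  ]
}}

```text
time: 9.85
eef_pos: [0.6589, 0.1577, 0.0189]
tcp_rot: [[-0.002, 1.0, 0.0], [1.0, 0.002, 0.0], [0.0, 0.0, -1.0]]
force: [1.0, 0.6, 0.6]
grip_width: 0.0369
gripper_force: 25.7
```

>>> {"name": "drive_tool", "arguments": {
  "deltas": [
    [[0,0,-0.001],0,0.3],
    [[0,0,-0.001],0,0.3],
    [[0,0,0],0,0.3]
  ]
}}

```text
time: 10.22
eef_pos: [0.6598, 0.1578, 0.0184]
tcp_rot: [[-0.001, 1.0, 0.002], [1.0, 0.001, 0.0], [0.0, 0.002, -1.0]]
force: [0.5, -1.2, 9.9]
grip_width: 0.0371
gripper_force: 26.2
```

```bash
python3 rel.py r2 tiny | head -1; python3 - <<'E'
import cv2,numpy as np
a=cv2.imread("pics/r2.png"); cv2.imwrite("pics/r2.png",a[:,400:])
E
```

```text
[0.6598 0.1579 0.0184] 0.03687491842901038 [-0.16043521 -1.21823565  9.30370375] 26.238662797113648 10.275
```

View pics/r2.png

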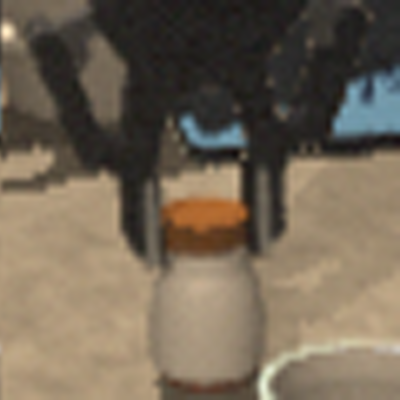

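The tiny lid is seated, with its disc flush on the rim at crop (205,220–250). Releasing it now.

>>> {"name": "drive_tool", "arguments": {
  "deltas": [
    [[0,0,0.001],0,0.6],
    [[0,0,0],0,0.65],
    [[0,0,0],0,0.65],
    [[0,0,0.01],0,0.65],
    [[0,0,0.03],0,0.65],
    [[0,0,0.04],0,0.65],
    [[0,0,0.04],0,0.65],
    [[0,0,0],0,0.65]
  ]
}}

```text
time: 11.28
eef_pos: [0.6608, 0.1588, 0.1429]
tcp_rot: [[-0.002, 1.0, 0.006], [1.0, 0.002, 0.002], [0.002, 0.006, -1.0]]
force: [-0.3, -0.0, -0.1]
grip_width: 0.0551
gripper_force: 0.0
```

```bash
cat > pile.py <<'E'
from h import *
F=grab_frame("side"); T=grab_frame("top"); s=arm.state(); print(s["eef_pos"])
def wood(f,lo=40):
    h=cv2.cvtColor(f,cv2.COLOR_RGB2HSV); return ((h[:,:,0]<16)&(h[:,:,1]>120)&(h[:,:,2]>lo))
w=wood(F["frame"])
B=np.array([-1.4,1.2])
for n,z,r in(("large",.015,.034),("medium",.036,.029),("small",.057,.024),("tiny",.078,.019)):
    c=px(F,(.4775,-.028,z)); v=int(round(c[1]+1.2)); x=np.nonzero(w[v,195:260])[0]+195
    if len(x): print(n,"row",v,"cols",x.min(),x.max(),"mid",(x.min()+x.max())/2,"proj",c.round(1),"mid-proj",round((x.min()+x.max())/2-c[0],1))
m=wood(T["frame"]).astype(np.uint8); m[:,:262]=0;m[:,310:]=0;m[:225]=0;m[270:]=0
g=T["frame"][:,:,0].astype(int)
ys,xs=np.nonzero(m); print("top wood",len(xs),xs.min(),xs.max(),ys.min(),ys.max())
# jar tiny lid in the top view
h=wood(T["frame"]).astype(np.uint8); q=np.zeros_like(h); q[160:190,195:222]=h[160:190,195:222]
ys,xs=np.nonzero(q)
if len(xs): print("tiny lid top px",xs.mean(),ys.mean(),len(xs),ray(T,(xs.mean(),ys.mean()),.068))
cv2.imwrite("pics/p.png",T["frame"][:,:,::-1])
E
python3 pile.py
```

```text
[0.65897956 0.15768939 0.13869765]
large row 230 cols 214 243 mid 228.5 proj [228.5 228.7] mid-proj -0.0
medium row 222 cols 198 239 mid 218.5 proj [227.8 220.5] mid-proj -9.3
small row 213 cols 195 236 mid 215.5 proj [227.1 212.2] mid-proj -11.6
top wood 638 262 298 232 269
tiny lid top px 205.40699523052464 176.06200317965025 629 [0.65231205 0.1626035  0.068     ]
```

```bash
python3 - <<'E'
from h import *
F=grab_frame("side")
h=cv2.cvtColor(F["frame"],cv2.COLOR_RGB2HSV).astype(int)
w=(h[:,:,0]<16)&(h[:,:,1]>120)&(h[:,:,2]>35)
for v in range(204,238): print(v,"".join(".#"[int(a)] for a in w[v,196:256]))
for z,r in((.021,.034),(.042,.029),(.063,.024),(.012,.034),(.033,.029),(.054,.024)): print(z,px(F,(.4775,-.028,z)).round(1),px(F,(.4775+r,-.028,z)).round(1))
T=cv2.imread("pics/p.png")
cv2.imwrite("pics/p2.png",cv2.resize(T[140:280,180:320],(560,560),interpolation=cv2.INTER_CUBIC))
E
```

```text
204 ............................................................
205 ............................................................
206 ............................................................
207 ..........................###########.......................
208 .......................#################....................
209 ......................###################...................
210 ..#######............####################...................
211 ###########.........#####################...................
212 ############........#####################...................
213 ############........#####################...................
214 ############........#####################...................
215 ############.........#####################..................
216 ############.........######################.................
217 ############........########################................
218 ###########.........#########################...............
219 ###########........#################.#######................
220 #########..........##########.#......#######............
[... 613 characters left out ...]
#######..........############............
231 ...................############.################............
232 ...................############################.............
233 ...................############################.............
234 ....................##########################..............
235 ....................#########################...............
236 .....................######################.................
237 .......................##################...................
0.021 [228.3 226.4] [243.2 224.6]
0.042 [227.6 218.1] [240.4 216.6]
0.063 [226.8 209.8] [237.6 208.5]
0.012 [228.6 229.8] [243.5 228. ]
0.033 [227.9 221.7] [240.7 220.2]
0.054 [227.2 213.4] [237.9 212.1]
```

View pics/p2.png

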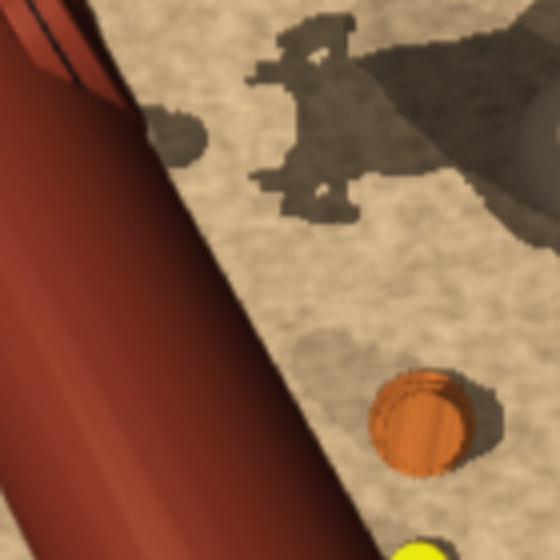

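The top view shows the small disc on top now, centre at crop (423,425), or pixel (285.4,245.9). Its side columns 216–236 give x≈0.478, y≈-0.0265. Going for the small lid.

>>> {"name": "drive_tool", "arguments": {
  "deltas": [
    [[-0.026,-0.0265,0],0,0.75],
    [[-0.031,-0.032,0],0,0.75],
    [[-0.031,-0.032,0],0,0.75],
    [[-0.031,-0.032,0],0,0.75],
    [[-0.031,-0.032,0],0,0.75],
    [[-0.031,-0.031,-0.01],0,0.75],
    [[0,0,-0.03],0,0.75],
    [[0,0,-0.03],0,0.75],
    [[0,0,-0.03],0,0.75],
    [[0,0,-0.015],0,0.75],
    [[0,0,-0.008],0,0.75],
    [[0,0,0],0,0.75]
  ]
}}

```text
time: 12.92
eef_pos: [0.4778, -0.0278, 0.0151]
tcp_rot: [[-0.002, 1.0, -0.0], [1.0, 0.002, 0.0], [0.0, -0.0, -1.0]]
force: [-0.3, -0.1, -0.1]
grip_width: 0.0638
gripper_force: 0.0
```

```bash
python3 - <<'E'
from h import *
F=grab_frame("side");s=arm.state();print(s["eef_pos"],s["grip_width"],s["force"])
g=cv2.cvtColor(F["frame"],cv2.COLOR_RGB2HSV).astype(int)
w=(g[:,:,0]<16)&(g[:,:,1]>120)&(g[:,:,2]>35)
k=~w&(F["frame"].astype(int).max(2)<75); gr=~w&(g[:,:,1]<45)&(g[:,:,2]<150)&(g[:,:,2]>=75)
for v in range(188,228): print(v,"".join("#" if w[v,u] else "k" if k[v,u] else "g" if gr[v,u] else "." for u in range(196,260)))
E
```

```text
[ 0.47825112 -0.02779804  0.01559423] 0.0643086524788269 [ 0.43265644  0.33999473 -0.27882051]
188 kkkkk........kkkkkkkk..kk...............kkkkkkkk.....kkkkkkk....
189 kkkkk.......kkkkkkkk.....................kkkkkkkkkkkkkkkkkkk....
190 kkkkk.......kkkkkkkk......................kkkkkkkkkkkkkkkkkk....
191 kkkkk......kkkkkkkkk.......................kkkkkkkkkkkkkkkkk....
192 kkkkkk.....kkkkkkkk.........................kkkkkkkkkkkkkkk.....
193 kkkkkkkk..kkkkkkkkk..........................kkkkkkkkkkkkkk.....
194 .kkkkkkkkkkkkkkkkk............................kkkkkkkkk.........
195 .kkkkkkkkkkkkkkkk.............................kkkkkkk...........
196 .kkkkkkkkkkkkkkkk............................kkkkkkk............
197 .kkkkkkkkkkkkkkk.............................kkkkkkk............
198 .kkkkkkkkkkkkkkk.............................kkgkkkk............
199 ..kkkkkkkkkkkkkk.............................kk..kkk............
200 ........kkkkkkkk.............................kk.gkkk............
201 .........kkkkkkk.................................kkk............
202 ..........kkkk.....................
[... 1054 characters left out ...]
..........
218 ###########.........####################k####...................
219 ###########........#################k#######....................
220 #########kkk.......######.k####kkkkk########....................
221 .#######kk.k.......########kkkkkkk##########....................
222 ..####..kk.........#########################....................
223 ...................###########################..................
224 ....................###########################.................
225 ....................############################................
226 ...................#############################................
227 ...................#############################................
```

The fingers straddle the small lid. The inner pad edges are at columns 212 and 242 (middle 227), and the lid's middle is at 226. I'll shift x by -2 mm, go 7 mm down and close.

>>> {"name": "drive_tool", "arguments": {
  "deltas": [
    [[-0.002,0,-0.004],0,0.75],
    [[0,0,-0.003],0,0.75],
    [[0,0,0],0,0.65],
    [[0,0,0],0,0.58],
    [[0,0,0],0,0.52],
    [[0,0,0],0,0.45],
    [[0,0,0],0,0.42],
    [[0,0,0],0,0.42],
    [[0,0,0],0,0.42],
    [[0,0,0],0,0.42]
  ],
  "grip_force": 25
}}

```text
time: 14.22
eef_pos: [0.4761, -0.0278, 0.0084]
tcp_rot: [[-0.002, 1.0, 0.0], [1.0, 0.002, -0.0], [-0.0, 0.0, -1.0]]
force: [-1.5, 0.4, 6.2]
grip_width: 0.0467
gripper_force: 25.4
```

>>> {"name": "drive_tool", "arguments": {
  "deltas": [
    [[0,0,0.004],0,0.42],
    [[0,0,0.012],0,0.42],
    [[0,0,0.03],0,0.42],
    [[0,0,0.035],0,0.42],
    [[0.004,0.03,0.03],0,0.42],
    [[0.005,0.042,0],0,0.42],
    [[0.006,0.045,0],0,0.42],
    [[0.006,0.045,0],0,0.42],
    [[0.006,0.045,0],0,0.42],
    [[0.006,0.045,0],0,0.42],
    [[0.006,0.042,0],0,0.42],
    [[0.004,0.025,0],0,0.42]
  ]
}}

```text
time: 15.72
eef_pos: [0.5185, 0.2937, 0.1199]
tcp_rot: [[-0.004, 1.0, 0.0], [1.0, 0.004, 0.001], [0.001, 0.0, -1.0]]
force: [0.4, -1.0, -0.7]
grip_width: 0.0471
gripper_force: 25.9
```

>>> {"name": "drive_tool", "arguments": {
  "deltas": [
    [[0,0,-0.01],0,0.42],
    [[0,0,-0.02],0,0.42],
    [[0,0,-0.02],0,0.42],
    [[0,0,-0.006],0,0.42],
    [[0,0,0],0,0.42],
    [[0,0,0],0,0.42]
  ]
}}

```text
time: 16.48
eef_pos: [0.5192, 0.2913, 0.0637]
tcp_rot: [[-0.001, 1.0, 0.001], [1.0, 0.001, 0.0], [0.0, 0.001, -1.0]]
force: [-0.4, -0.4, -0.5]
grip_width: 0.0469
gripper_force: 25.9
```

```bash
cat > asc.py <<'E'
import sys
from h import *
# compare held lid and rim in the side picture: ascii
J=dict(large=(.646,-.1375,.13,.032),medium=(.4807,-.2792,.105,.027),small=(.5201,.2929,.082,.022))
n=sys.argv[1]; off=[0,float(sys.argv[2]),float(sys.argv[3])]
F=grab_frame("side");S=dict(np.load("side0.npz"));s=arm.state();t=np.array(s["eef_pos"]);print(t.round(4),s["grip_width"],s["force"])
p=np.array(J[n][:3]);r=J[n][3]
print("proj rim",px(F,p).round(1),[px(F,p+d).round(1).tolist() for d in([-r,0,0],[r,0,0],[0,-r,0],[0,r,0])]," proj lid top",px(F,t+off).round(1),"per mm x,y",((px(F,p+[.01,0,0])-px(F,p))/10).round(2),((px(F,p+[0,.01,0])-px(F,p))/10).round(2))
u,v=np.round(px(F,p)).astype(int); w=22
g=cv2.cvtColor(F["frame"],cv2.COLOR_RGB2HSV).astype(int)
wd=(g[:,:,0]<16)&(g[:,:,1]>120)&(g[:,:,2]>35)
f=F["frame"].astype(int); k=~wd&(f.max(2)<75)
f0=S["frame"].astype(int); rim=lambda f:(f[:,:,2]>.84*f[:,:,0])&(f[:,:,1]>135)
R0=rim(f0);R=rim(f)
print("cols from",u-w)
for a in range(v-30,v+13): print(a,"".join("#" if wd[a,b] else "k" if k[a,b] else "o" if R[a,b] else "." for b in range(u-w,u+w)),"".join("o" if R0[a,b] else "." for b in range(u-w,u+w)) if a>v-12 else "")
E
python3 asc.py small 0.0013 0.0546
```

```text
[0.5193 0.2914 0.0638] 0.04670826714288066 [ 0.99965682 -0.91347651 -0.02630902]
proj rim [230.7 153.6] [[223.0, 154.3], [238.4, 152.9], [231.5, 156.1], [229.9, 151.2]]  proj lid top [229.4 141.4] per mm x,y [ 0.35 -0.03] [-0.04 -0.11]
cols from 209
124 k.........kkkkkkkkk...kkk.kkkk.......kkkkk.. 
125 kk.......kkkkk.............kkk......kkkkkk.. 
126 kk.......kkkkk.............kkkk.....kkkkk... 
127 kk.......kkkkk..............kkk.....kkkkk... 
128 kkk......kkkkk..............kkkk....kkkkk... 
129 kkkk.....kkkk................kkkkkkkkkkkk... 
130 kkkkk..kkkkkk................kkkkkkkkkkkk... 
131 kkkkkkkkkkkkk................kkkkkkkkkkk.... 
132 kkkkkkkkkkkk.................kkkkkkkkkkk.... 
133 kkkkkkkkkkkk.................kkkkkkk........ 
134 kkkkkkkkkkkk..................kkkk.......... 
135 ..kkkkkkkkkk.................kkkkk.......... 
136 ......kkkkkk.................k.kkk.......... 
137 .......kkkkk.................k..kk.......... 
138 .......kkk...................k..kk.......... 
139 .......kkk...................k..kk.......... 
140 ........kk...................k..kk.......... 

[... 1655 characters left out ...]
..........................................
160 .kkkkkkkkkkk................................ ............................................
161 kkkkkkkkkk.................................. ............................................
162 kkkkkkk..................................... ............................................
163 kkkkkk.....................................k ............................................
164 kkkkk......................................k ............................................
165 kkkk........................................ ............................................
166 kk.......................................... ............................................
```

The lid's middle is at column ≈230 and the rim's at ≈230, so they're aligned. Lowering now.

>>> {"name": "drive_tool", "arguments": {
  "deltas": [
    [[0,0,-0.004],0,0.42],
    [[0,0,-0.005],0,0.42],
    [[0,0,-0.005],0,0.42],
    [[0,0,-0.004],0,0.42],
    [[0,0,-0.003],0,0.42],
    [[0,0,-0.001],0,0.42],
    [[0,0,0],0,0.42],
    [[0,0,0],0,0.42]
  ]
}}

```text
time: 17.52
eef_pos: [0.5189, 0.2913, 0.0413]
tcp_rot: [[-0.002, 1.0, 0.0], [1.0, 0.002, 0.0], [0.0, 0.0, -1.0]]
force: [-0.1, 0.3, -0.1]
grip_width: 0.0469
gripper_force: 25.9
```

>>> {"name": "drive_tool", "arguments": {
  "deltas": [
    [[0,0,-0.001],0,0.42],
    [[0,0,-0.001],0,0.42],
    [[0,0,0],0,0.42]
  ]
}}

```text
time: 17.9
eef_pos: [0.519, 0.2913, 0.0394]
tcp_rot: [[-0.002, 1.0, 0.0], [1.0, 0.002, 0.0], [0.0, 0.0, -1.0]]
force: [-0.7, -0.1, 3.5]
grip_width: 0.047
gripper_force: 26.3
```

>>> {"name": "drive_tool", "arguments": {
  "deltas": [
    [[0,0,0],0,0.7],
    [[0,0,0],0,0.75],
    [[0,0,0],0,0.75],
    [[0,0,0.01],0,0.75],
    [[0,0,0.03],0,0.75],
    [[0,0,0.03],0,0.85],
    [[0,0,0.03],0,0.9],
    [[0,0,0],0,0.9]
  ]
}}

```text
time: 18.9
eef_pos: [0.5201, 0.2923, 0.1423]
tcp_rot: [[-0.002, 1.0, 0.004], [1.0, 0.002, 0.002], [0.002, 0.004, -1.0]]
force: [-0.2, -0.0, -0.9]
grip_width: 0.0769
gripper_force: 0.0
```

```bash
python3 - <<'E'
from h import *
F=grab_frame("side");T=grab_frame("top");s=arm.state();print(s["eef_pos"])
h=cv2.cvtColor(F["frame"],cv2.COLOR_RGB2HSV).astype(int)
w=(h[:,:,0]<16)&(h[:,:,1]>120)&(h[:,:,2]>35)
for v in list(range(213,220))+[227,228]:
    x=[u for u in range(212,262) if w[v,u]]; print(v,x[0],x[-1],(x[0]+x[-1])/2)
print(px(F,(.479,-.0265,.042)),px(F,(.479,-.0265,.037)))
t=T["frame"][222:270,262:310,0].astype(np.uint8)
h=cv2.cvtColor(T["frame"],cv2.COLOR_RGB2HSV).astype(int)
w=(h[:,:,0]<16)&(h[:,:,1]>120)
for v in range(228,262): print(v," ".join("%3d"%T["frame"][v,u,0] if w[v,u] else " . " for u in range(269,302)))
for n,(u,v,z) in dict(tiny=(208,173,.072),small=(152,231,.094)).items():
    q=np.zeros(w.shape,bool);q[v-14:v+14,u-14:u+14]=w[v-14:v+14,u-14:u+14];ys,xs=np.nonzero(q);
    if len(xs):print(n,len(xs),xs.min(),xs.max(),ys.min(),ys.max(),ray(T,((xs.min()+xs.max())/2,(ys.min()+ys.max())/2),z).round(4))
E
```

```text
[0.51892414 0.29113522 0.13941805]Traceback (most recent call last):
  File "<stdin>", line 6, in <module>
IndexError: list index out of range
```

```bash
python3 - <<'E'
from h import *
F=grab_frame("side");T=grab_frame("top")
h=cv2.cvtColor(F["frame"],cv2.COLOR_RGB2HSV).astype(int)
w=(h[:,:,0]<16)&(h[:,:,1]>120)&(h[:,:,2]>35)
for v in range(214,234):
    x=[u for u in range(212,262) if w[v,u]]
    if x: print(v,x[0],x[-1],(x[0]+x[-1])/2)
print(px(F,(.479,-.0265,.042)),px(F,(.479,-.0265,.021)))
h=cv2.cvtColor(T["frame"],cv2.COLOR_RGB2HSV).astype(int)
w=(h[:,:,0]<16)&(h[:,:,1]>120)
for v in range(229,262): print(v," ".join("%3d"%T["frame"][v,u,0] if w[v,u] else " . " for u in range(269,302)))
for n,(u,v,z) in dict(tiny=(208,173,.072),small=(152,231,.094)).items():
    q=np.zeros(w.shape,bool);q[v-14:v+14,u-14:u+14]=w[v-14:v+14,u-14:u+14];ys,xs=np.nonzero(q);
    if len(xs):print(n,len(xs),xs.min(),xs.max(),ys.min(),ys.max(),ray(T,((xs.min()+xs.max())/2,(ys.min()+ys.max())/2),z).round(4))
E
```

```text
214 225 234 229.5
215 221 237 229.0
216 219 238 228.5
217 217 239 228.0
218 216 240 228.0
219 216 239 227.5
220 215 239 227.0
221 215 240 227.5
222 215 239 227.0
223 215 241 228.0
224 216 242 229.0
225 216 242 229.0
226 216 243 229.5
227 215 243 229.0
228 214 243 228.5
229 214 243 228.5
230 214 243 228.5
231 215 243 229.0
232 215 243 229.0
233 215 241 228.0
[228.18460732 217.75455366] [228.90121017 225.9657605 ]
229  .   .   .   .   .   .   .   .   .   .   .   .   .   .   .   .   .   .   .   .   .   .   .   .   .   .   .   .   .   .   .   .   . 
230  .   .   .   .   .   .   .   .   .   .   .   .   .   .   .   .   .   .   .   .   .   .   .   .   .   .   .   .   .   .   .   .   . 
231  .   .   .   .   .   .   .   .   .   .   .   .   .   .   .   .   .   .   .   .   .   .   .   .   .   .   .   .   .   .   .   .   . 
232  .   .   .   .   .   .   .   .   .   .   .   .   .   48  52  54  59  62  64  69  .   .   .   .   .   .   .   .   .   .   .   .   . 
233  .   .   .   .   .   .   .   .   .   .   .   54  58  55  56  59  65  76  82  84  79  78  .   .   .   .   .   .   .   .   .   .   . 
234 
[... 3200 characters left out ...]
 84  84  86  85  87  84  79  .   .   .   .   .   .   .   . 
258  .   .   .   .   .   .   .   .   .   .   .   .  116 101  93  86  82  83  79  84  82  70  77  .   .   .   .   .   .   .   .   .   . 
259  .   .   .   .   .   .   .   .   .   .   .   .   .   .   .  105  91  77  .   .   .   .   .   .   .   .   .   .   .   .   .   .   . 
260  .   .   .   .   .   .   .   .   .   .   .   .   .   .   .   .   .   .   .   .   .   .   .   .   .   .   .   .   .   .   .   .   . 
261  .   .   .   .   .   .   .   .   .   .   .   .   .   .   .   .   .   .   .   .   .   .   .   .   .   .   .   .   .   .   .   .   . 
tiny 206 199 214 165 180 [0.6604 0.1592 0.072 ]
small 348 140 160 223 242 [0.5195 0.2909 0.094 ]
```

The seated tiny and small lids read within 2 mm of their jars from above. The medium disc spans columns 274–297, centre ≈(285.4,247), so x≈0.477, y≈-0.027. I'll approach and check the finger centring.

>>> {"name": "drive_tool", "arguments": {
  "deltas": [
    [[-0.004,-0.03,0],0,0.9],
    [[-0.006,-0.045,0],0,0.9],
    [[-0.006,-0.045,0],0,0.9],
    [[-0.006,-0.045,0],0,0.9],
    [[-0.006,-0.045,0],0,0.9],
    [[-0.006,-0.045,0],0,0.9],
    [[-0.005,-0.04,-0.02],0,0.9],
    [[-0.003,-0.0235,-0.03],0,0.9],
    [[0,0,-0.04],0,0.9],
    [[0,0,-0.035],0,0.9],
    [[0,0,-0.018],0,0.9],
    [[0,0,0],0,0.9]
  ]
}}

```text
time: 20.6
eef_pos: [0.4758, -0.027, -0.0049]
tcp_rot: [[-0.002, 1.0, -0.003], [1.0, 0.002, 0.001], [0.001, -0.003, -1.0]]
force: [0.5, -0.5, 0.1]
grip_width: 0.0769
gripper_force: 0.0
```

```bash
cat > fing.py <<'E'
from h import *
F=grab_frame("side");s=arm.state();print(s["eef_pos"],s["grip_width"],s["force"])
g=cv2.cvtColor(F["frame"],cv2.COLOR_RGB2HSV).astype(int)
w=(g[:,:,0]<16)&(g[:,:,1]>120)&(g[:,:,2]>35)
S=dict(np.load("side0.npz"));d=np.abs(F["frame"].astype(int)-S["frame"].astype(int)).sum(2)>60
for v in range(200,240): print(v,"".join("#" if w[v,u] else "x" if d[v,u] else "." for u in range(194,264)))
E
python3 fing.py
```

```text
[ 0.47684653 -0.02702601 -0.00374548] 0.0769314143463285 [0.41889246 0.08543899 0.64096547]
200 xxxxxxxxxxxxxxxxxxxx......xxxxxxxxxxxxxxxxxxxxx.xxxxxxxxxxxxxxxx......
201 xxxxxxxxxxxxxxxxxxx....xxxxxxxxxxxxxxxxxxxxxxxxx.xxxxxxxxxxx.x........
202 xxxxxxxxxxxxxxxxxx.....xxxxxxxxxxxxxxxxxxxxxxxxxxxxxxxxxxx............
203 xxxxxxxxxxxxxxxxx.....xxxxxxxxxxxxxxxxxxxxxxxxxxxxxxxxxxx.............
204 xxxxxxxxxxxxxxxx.......xxxxxxxxxxxxxxxxxxxxxxxxxxxxxxxxx..............
205 xxxxxxxxxxxxxxxx.......xxxxxxxxxxxxxxxxxxxxxxxxxxxxxxxxx..............
206 xxxxxxxxxxxxxxx........xxxxxxxxxxxxxxxxxxxxxxxxxxxx..xxx..............
207 .xxxxxxxxxxxxxx........xxxxxxxxxxxxxxxxxx.xxxxxx.xx..xxx..............
208 .......xxxxxxxx........xxxxxxxxxxxxxxxxxxx.......xxx.xxx..............
209 ........xxxxxxx........xxxxxxxxxxxxxxxxxxxx......xxxxxxxx.............
210 ....######xxxxxx......xxxxxxxxxxxxxxxxxxxxxx.....xxxxxxxx.............
211 .#########xxxxxx......xxxxxxxxxxxxxxxxxxxxxx.....xxxxxxxx.............
212 ##########xxxxxx.....xxxxxxxxxxxxxxxxxxxxxxx.....xxxxxxxx.............
213 ##########xxxxxx.....xxxxxxxx
[... 1291 characters left out ...]
#####....xxxxxxxxxxxxxxxx
231 .....................#############################....xxxxxxxxxxxxxxxx
232 .....................############################.....xxxxxxxxxxxxxxxx
233 .....................############################....xxxxxxxxxxxxxxxxx
234 ......................##########################....xxx.xxxxxxxxxxxxxx
235 ......................#########################....xx.xx...xxxxxxxxxxx
236 .......................######################......xx.xxxxx.xxxxxxxxxx
237 ........................###################......xxxxxxxxxxx.xxxx....x
238 ..........................##############......x.xxxxxxxxxxxxx....xxxxx
239 ...............................................xxxxx..xxxxxxxxxxxxxxx.
```

The fingers (inner edges at columns 210 and 243) are centred on the medium disc (215–240). Down 9 mm and close.

>>> {"name": "drive_tool", "arguments": {
  "deltas": [
    [[0,0,-0.005],0,0.9],
    [[0,0,-0.004],0,0.9],
    [[0,0,0],0,0.8],
    [[0,0,0],0,0.74],
    [[0,0,0],0,0.68],
    [[0,0,0],0,0.6],
    [[0,0,0],0,0.55],
    [[0,0,0],0,0.55],
    [[0,0,0],0,0.55],
    [[0,0,0],0,0.55]
  ],
  "grip_force": 25
}}

```text
time: 21.9
eef_pos: [0.477, -0.0274, -0.0125]
tcp_rot: [[-0.002, 1.0, 0.0], [1.0, 0.002, -0.0], [-0.0, 0.0, -1.0]]
force: [-2.0, -0.9, 4.2]
grip_width: 0.0568
gripper_force: 25.7
```

>>> {"name": "drive_tool", "arguments": {
  "deltas": [
    [[0,0,0.004],0,0.55],
    [[0,0,0.012],0,0.55],
    [[0,0,0.035],0,0.55],
    [[0,0,0.045],0,0.55],
    [[0,0,0.045],0,0.55],
    [[0,-0.02,0.02],0,0.55],
    [[0.0005,-0.04,0],0,0.55],
    [[0.0005,-0.045,0],0,0.55],
    [[0.0005,-0.045,0],0,0.55],
    [[0.0005,-0.045,0],0,0.55],
    [[0.0005,-0.037,0],0,0.55],
    [[0,-0.02,0],0,0.55]
  ]
}}

```text
time: 23.4
eef_pos: [0.479, -0.2811, 0.1486]
tcp_rot: [[0.0, 1.0, 0.0], [1.0, -0.0, -0.0], [-0.0, 0.0, -1.0]]
force: [-0.3, 0.4, -1.1]
grip_width: 0.0573
gripper_force: 26.9
```

>>> {"name": "drive_tool", "arguments": {
  "deltas": [
    [[0,0,-0.01],0,0.55],
    [[0,0,-0.025],0,0.55],
    [[0,0,-0.02],0,0.55],
    [[0,0,-0.006],0,0.55],
    [[0,0,0],0,0.55],
    [[0,0,0],0,0.55]
  ]
}}

```text
time: 24.15
eef_pos: [0.48, -0.2791, 0.088]
tcp_rot: [[-0.002, 1.0, 0.001], [1.0, 0.002, -0.001], [-0.001, 0.001, -1.0]]
force: [-0.1, -0.2, -0.4]
grip_width: 0.0568
gripper_force: 26.9
```

```bash
python3 asc.py medium 0.0003 0.0545; python3 - <<'E'
from h import *
F=grab_frame("side"); cv2.imwrite("pics/m1.png",cv2.resize(F["frame"][190:290,190:290,::-1],(560,560),interpolation=cv2.INTER_CUBIC))
E
```

```text
[ 0.48   -0.2792  0.088 ] 0.05693814685658508 [-0.86323726 -0.12814451 -0.58424963]
proj rim [240.7 251. ] [[224.8, 253.1], [256.4, 249.0], [242.6, 259.4], [238.8, 243.2]]  proj lid top [238.7 231.7] per mm x,y [ 0.58 -0.08] [-0.07 -0.3 ]
cols from 219
221 kk...##############..................kk.kkkk 
222 kk####################...............kk...kk 
223 kk#####################..............kk...kk 
224 kk######################.............kk...kk 
225 kk#########################..........kk...kk 
226 .kk############################......kk...kk 
227 ..k###############################...kk...kk 
228 ..k################################..kk...kk 
229 ..k#################################.kk...kk 
230 ..k##################################kk...kk 
231 ...###################################k...kk 
232 ...###################################k...kk 
233 ...###################################k...kk 
234 ...k##################################k...kk 
235 ...k##################################k...kk 
236 ...k##################################kk...k 
237 ...k##################################kk...
[... 1658 characters left out ...]
...............................oo.........
257 ............................................ ...............................ooo..........
258 ............................................ .............................oooo...........
259 ............................................ .........................oo.ooo.............
260 ............................................ .............oo.oooooooooooo................
261 ............................................ ...............oooooooooo...................
262 ............................................ ............................................
263 ............................................ ............................................
```

View pics/m1.png

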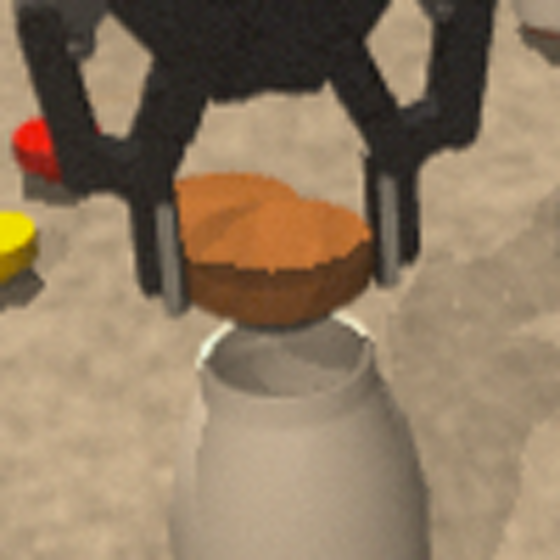

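The lid hangs level over the medium jar: disc 185–372 wide against rim 200–375. The back edge of its top is at crop row ≈197 and the front bottom edge at ≈323. I'll check depth in y with those edges.

```bash
python3 - <<'E'
from h import *
F=dict(np.load("side0.npz")); x,y,z=.48,-.279,.088
f=lambda p:((px(F,p)-190+.5)*5.6).round(1)
print("lid back top",f((x,y+.029,z+.0545)),"front bottom of disc",f((x,y-.029,z+.0425)),"plug foot front",f((x,y-.018,z+.0335)))
x,y=.4807,-.2792
print("rim back",f((x,y+.027,.105)),"front",f((x,y-.027,.105)),"inner",f((x,y-.0235,.105)))
g=cv2.cvtColor(F["frame"],cv2.COLOR_RGB2GRAY)
print("col 241 rows 238..266",g[238:267,241].tolist())
print("row 251/252 cols 220..262",g[252,220:263].tolist())
E
```

```text
lid back top [264.8 192. ] front bottom of disc [290.3 320.3] plug foot front [287.8 327.8]
rim back [276.1 300.6] front [297.6 391.5] inner [296.1 385.2]
col 241 rows 238..266 [63, 61, 65, 74, 95, 137, 159, 187, 110, 108, 105, 103, 105, 102, 99, 100, 102, 101, 100, 102, 104, 119, 171, 185, 141, 143, 142, 146, 148]
row 251/252 cols 220..262 [150, 149, 149, 143, 142, 155, 212, 173, 96, 85, 86, 95, 92, 97, 96, 98, 96, 96, 100, 99, 98, 99, 95, 102, 99, 101, 95, 102, 97, 98, 114, 120, 121, 114, 108, 220, 205, 137, 123, 122, 125, 129, 131]
```

The offsets agree within about 2 mm, so I'll shift y by -1 mm and lower.

>>> {"name": "drive_tool", "arguments": {
  "deltas": [
    [[0,-0.001,-0.005],0,0.55],
    [[0,0,-0.005],0,0.55],
    [[0,0,-0.005],0,0.55],
    [[0,0,-0.005],0,0.55],
    [[0,0,-0.002],0,0.55],
    [[0,0,-0.001],0,0.55],
    [[0,0,0],0,0.55],
    [[0,0,0],0,0.55]
  ]
}}

```text
time: 25.25
eef_pos: [0.4794, -0.2804, 0.0643]
tcp_rot: [[-0.002, 1.0, 0.0], [1.0, 0.002, -0.0], [-0.0, 0.0, -1.0]]
force: [1.0, -0.2, -0.9]
grip_width: 0.0571
gripper_force: 26.9
```

>>> {"name": "drive_tool", "arguments": {
  "deltas": [
    [[0,0,-0.001],0,0.55],
    [[0,0,-0.001],0,0.55],
    [[0,0,0],0,0.55]
  ]
}}

```text
time: 25.62
eef_pos: [0.4795, -0.2804, 0.0625]
tcp_rot: [[-0.002, 1.0, 0.0], [1.0, 0.002, -0.0], [-0.0, 0.0, -1.0]]
force: [-1.7, 0.9, 3.1]
grip_width: 0.0568
gripper_force: 27.4
```

Contact at exactly the expected height, with a gentle 3 N. Release and go back for the large lid.

>>> {"name": "drive_tool", "arguments": {
  "deltas": [
    [[0,0,0],0,0.8],
    [[0,0,0],0,0.85],
    [[0,0,0],0,0.85],
    [[0,0,0.01],0,0.85],
    [[0,0,0.03],0,0.85],
    [[0,0,0.045],0,0.95],
    [[0,0.03,0],0,1],
    [[0,0.045,0],0,1],
    [[0,0.045,0],0,1],
    [[-0.001,0.045,0],0,1],
    [[0,0.045,0],0,1],
    [[0,0.0435,0],0,1]
  ]
}}

```text
time: 27.12
eef_pos: [0.4784, -0.0253, 0.148]
tcp_rot: [[-0.002, 1.0, 0.001], [1.0, 0.002, -0.001], [-0.001, 0.001, -1.0]]
force: [0.6, -0.7, 0.8]
grip_width: 0.0853
gripper_force: 0.0
```

>>> {"name": "drive_tool", "arguments": {
  "deltas": [
    [[0,0,-0.03],0,1],
    [[0,0,-0.04],0,1],
    [[0,0,-0.04],0,1],
    [[0,0,-0.035],0,1],
    [[0,0,-0.01],0,1],
    [[0,0,0],0,1],
    [[0,0,0],0,1]
  ]
}}

```text
time: 28.0
eef_pos: [0.4796, -0.0269, -0.0064]
tcp_rot: [[-0.002, 1.0, 0.002], [1.0, 0.002, -0.0], [-0.0, 0.002, -1.0]]
force: [0.1, 0.5, -0.2]
grip_width: 0.0851
gripper_force: 0.0
```

```bash
python3 fing.py
```

```text
[ 0.47957331 -0.02698668 -0.00643587] 0.08488089173984119 [ 0.10405018 -0.214559    0.29474393]
200 xxxxxxxxxxxxxxxxxxxx.....xxxxxxxxxxxxxxxxxxxxxxxxxx.xxxxxxxxxxx.......
201 xxxxxxxxxxxxxxxxxxx....xxxxxxxxxxxxxxxxxxxxxxxxxxxxxxxxxxxxxx.........
202 xxxxxxxxxxxxxxxxxx....xxxxxxxxxxxxxxxxxxxxxxxxxxxxxxxxxxxxxx..........
203 xxxxxxxxxxxxxxxxx.....xxxxxxxxxxxxxxxxxxxxxxxxxxxxxxxxxxxxxx..........
204 xxxxxxxxxxxxxxxx.......xxxxxxxxxxxxxxxxxxxxxxxxxxxxxxxxxxxxx..........
205 xxxxxxxxxxxxxxx........xxxxxxxxxxxxxxxxxxxxxxxxxxxxxxxxxxxxx..........
206 xxxxxxxxxxxxxxx........xxxxxxxxxxxxxxxxxxx..xxxxxxx.xxxxxxxx..........
207 ......xxxxxxxxx........xxxxxxxxxxxxxxxxxxx...xxx.....xxxxxxx..........
208 .......xxxxxxxx........xxxxxxxxxxxxxxxxxxx...........xxxxxxx..........
209 ........xxxxxxx........xxxxxxxxxxxxxxxxxxxx..........xxxxxxx..........
210 ....#####xxxxxx.......xxxxxxxxxxxxxxxxxxxxxx.........xxxxxxx..........
211 .#########xxxxx.......xxxxxxxxxxxxxxxxxxxxxx.........xxxxxxx..........
212 ##########xxxxx......xxxxxxxxxxxxxxxxxxxxxxx.....x...xxxxxxx..........
213 ##########xxxxxx.....xxxx
[... 1295 characters left out ...]
#####....xxxxxxxxxxxxxxxx
231 .....................#############################....xxxxxxxxxxxxxxxx
232 .....................############################.....xxxxxxxxxxxxxxxx
233 .....................############################....xxxxxxxxxxxxxxxxx
234 ......................##########################....xxxxxx..xxxxxxxxxx
235 ......................#########################....xxxxx.xxx...xxxxxxx
236 .......................######################......xxxxxxxxxxxx.xxxxxx
237 ........................###################......xxxxxxxxxxxxxxx.xxx..
238 ..........................###############.#########.xxxxx.xxxxxxx...xx
239 ......................................###################.xxxxxxxxxxxx
```

The fingers (210–247) are centred on the large disc (214–243). Down about 20 mm and close.

>>> {"name": "drive_tool", "arguments": {
  "deltas": [
    [[0,0,-0.007],0,1],
    [[0,0,-0.007],0,1],
    [[0,0,-0.005],0,1],
    [[0,0,0],0,0.95],
    [[0,0,0],0,0.88],
    [[0,0,0],0,0.82],
    [[0,0,0],0,0.76],
    [[0,0,0],0,0.7],
    [[0,0,0],0,0.65],
    [[0,0,0],0,0.65],
    [[0,0,0],0,0.65]
  ],
  "grip_force": 30
}}

```text
time: 29.42
eef_pos: [0.4785, -0.0269, -0.0264]
tcp_rot: [[-0.002, 1.0, 0.0], [1.0, 0.002, -0.0], [-0.0, 0.0, -1.0]]
force: [-2.0, 1.1, 5.4]
grip_width: 0.0662
gripper_force: 31.8
```

>>> {"name": "drive_tool", "arguments": {
  "deltas": [
    [[0,0,0.004],0,0.65],
    [[0,0,0.012],0,0.65],
    [[0,0,0.035],0,0.65],
    [[0,0,0.05],0,0.65],
    [[0,0,0.05],0,0.65],
    [[0.0165,-0.011,0.025],0,0.65],
    [[0.03,-0.02,0],0,0.65],
    [[0.03,-0.02,0],0,0.65],
    [[0.03,-0.02,0],0,0.65],
    [[0.03,-0.02,0],0,0.65],
    [[0.02,-0.013,0],0,0.65],
    [[0.01,-0.007,0],0,0.65]
  ]
}}

```text
time: 30.92
eef_pos: [0.6454, -0.1385, 0.1494]
tcp_rot: [[-0.001, 1.0, 0.0], [1.0, 0.001, 0.001], [0.001, 0.0, -1.0]]
force: [0.0, 1.1, -0.3]
grip_width: 0.0664
gripper_force: 33.8
```

>>> {"name": "drive_tool", "arguments": {
  "deltas": [
    [[0,0,-0.01],0,0.65],
    [[0,0,-0.014],0,0.65],
    [[0,0,-0.006],0,0.65],
    [[0,0,0],0,0.65],
    [[0,0,0],0,0.65]
  ]
}}

```text
time: 31.55
eef_pos: [0.6449, -0.1377, 0.1195]
tcp_rot: [[-0.002, 1.0, 0.0], [1.0, 0.002, -0.0], [-0.0, 0.0, -1.0]]
force: [-0.3, 0.3, -0.7]
grip_width: 0.0665
gripper_force: 33.8
```

```bash
python3 asc.py large 0 0.0474; python3 - <<'E'
from h import *
F=dict(np.load("side0.npz"));t=np.array(arm.state()["eef_pos"])
print("lid back top",px(F,t+[0,.034,.0474]).round(1),"front bottom of disc",px(F,t+[0,-.034,.0354]).round(1),"L/R",px(F,t+[-.034,0,.041]).round(1),px(F,t+[.034,0,.041]).round(1))
g=cv2.cvtColor(F["frame"],cv2.COLOR_RGB2GRAY)
print("col 313 from row 183",g[183:210,313].tolist());print("row 195 from 294",g[195,294:334].tolist())
E
```

```text
[ 0.6451 -0.1378  0.1196] 0.06607282088078927 [ 0.05699093 -0.32825923  0.56441055]
proj rim [312.9 193.9] [[297.4, 195.6], [328.1, 192.2], [317.2, 200.5], [308.9, 187.8]]  proj lid top [312.5 177. ] per mm x,y [ 0.48 -0.05] [-0.13 -0.2 ]
cols from 291
164 kkkkkk...............................kkkk..k 
165 kkkkkk...............................kkkk..k 
166 kkkkkk...............................kkkk..k 
167 kkkk.................................kkkk..k 
168 kkk..................................kkkk..k 
169 kkk..................................kkkk..k 
170 kkk..................................kkkk..k 
171 kkk...k..............................kkkk..k 
172 kkk...k..............................kkkk..k 
173 kkk...k......###.#############.......kkkk..k 
174 kkk...k...########################...kkkk..k 
175 kkk...k.##############################kkk..k 
176 kkk...k################################kk..k 
177 kkkk..k################################k.... 
178 kkk...k################################k.... 
179 kkk...k################################k.... 
180 .kk...k################################k...
[... 2122 characters left out ...]
... ............................................
205 ............................................ ............................................
206 ............................................ ............................................
lid back top [308.2 170.9] front bottom of disc [317.1 189.3] L/R [295.8 181.8] [328.9 178.3]
col 313 from row 183 [152, 151, 153, 147, 147, 163, 180, 146, 144, 139, 136, 129, 123, 118, 120, 122, 124, 127, 158, 186, 145, 145, 146, 149, 159, 164, 163]
row 195 from 294 [74, 64, 62, 111, 222, 135, 94, 94, 105, 108, 110, 111, 114, 115, 116, 114, 118, 117, 119, 123, 122, 122, 122, 122, 122, 122, 122, 121, 123, 119, 115, 114, 104, 164, 225, 168, 158, 157, 155, 156]
```

Lid middle is at column 313.5 and the rim at 313.0, with rows in agreement. I'll shift x by -1 mm and lower gently.

>>> {"name": "drive_tool", "arguments": {
  "deltas": [
    [[-0.001,0,-0.005],0,0.65],
    [[0,0,-0.005],0,0.65],
    [[0,0,-0.005],0,0.65],
    [[0,0,-0.004],0,0.65],
    [[0,0,-0.003],0,0.65],
    [[0,0,-0.001],0,0.65],
    [[0,0,0],0,0.65],
    [[0,0,0],0,0.65]
  ]
}}

```text
time: 32.6
eef_pos: [0.6439, -0.1378, 0.0962]
tcp_rot: [[-0.002, 1.0, 0.0], [1.0, 0.002, -0.0], [-0.0, 0.0, -1.0]]
force: [-0.5, -1.0, -1.0]
grip_width: 0.0666
gripper_force: 33.8
```

>>> {"name": "drive_tool", "arguments": {
  "deltas": [
    [[0,0,-0.001],0,0.65],
    [[0,0,-0.001],0,0.65],
    [[0,0,0],0,0.65]
  ]
}}

```text
time: 32.98
eef_pos: [0.644, -0.1379, 0.0947]
tcp_rot: [[-0.002, 1.0, 0.0], [1.0, 0.002, -0.0], [-0.0, 0.0, -1.0]]
force: [-1.5, 0.0, 4.2]
grip_width: 0.0664
gripper_force: 34.3
```

Seated with 4 N. Release, retreat upward and towards the robot, then verify.

>>> {"name": "drive_tool", "arguments": {
  "deltas": [
    [[0,0,0],0,0.9],
    [[0,0,0],0,0.95],
    [[0,0,0],0,0.95],
    [[0,0,0],0,0.95],
    [[0,0,0.01],0,0.95],
    [[0,0,0.03],0,0.95],
    [[0,0,0.04],0,0.95],
    [[-0.03,0.02,0.03],0,0.95],
    [[-0.045,0.03,0],0,0.95],
    [[-0.05,0.03,0],0,0.95],
    [[-0.03,0.02,0],0,0.95],
    [[0,0,0],0,0.95]
  ]
}}

```text
time: 34.48
eef_pos: [0.4878, -0.0364, 0.2055]
tcp_rot: [[-0.004, 1.0, 0.002], [1.0, 0.004, -0.002], [-0.002, 0.002, -1.0]]
force: [0.6, -0.2, -0.7]
grip_width: 0.0811
gripper_force: 0.0
```

```bash
python3 - <<'E'
from h import *
F=grab_frame("side");T=grab_frame("top");print(arm.state()["eef_pos"],arm.state()["force"])
h=cv2.cvtColor(T["frame"],cv2.COLOR_RGB2HSV).astype(int); w=(h[:,:,0]<16)&(h[:,:,1]>120)
for n,(u,v,z,d) in dict(large=(333,173,.142,20),medium=(396,244,.117,17),small=(151,231,.094,14),tiny=(207,172,.072,11)).items():
    q=np.zeros(w.shape,bool);q[v-d:v+d,u-d:u+d]=w[v-d:v+d,u-d:u+d];ys,xs=np.nonzero(q)
    if len(xs):print(n,len(xs),xs.min(),xs.max(),ys.min(),ys.max(),ray(T,((xs.min()+xs.max())/2,(ys.min()+ys.max())/2),z).round(4))
cv2.imwrite("pics/end.png",cv2.resize(F["frame"][130:330,170:370,::-1],(600,600),interpolation=cv2.INTER_CUBIC))
E
```

```text
[ 0.48940549 -0.03821463  0.20503641] [ 0.5882164  -1.13206365 -0.14888252]
large 740 319 348 158 188 [ 0.6439 -0.1376  0.142 ]
medium 528 383 408 232 256 [ 0.48   -0.2779  0.117 ]
small 348 140 160 223 242 [0.5195 0.2909 0.094 ]
tiny 205 199 214 165 180 [0.6604 0.1592 0.072 ]
```

View pics/end.png

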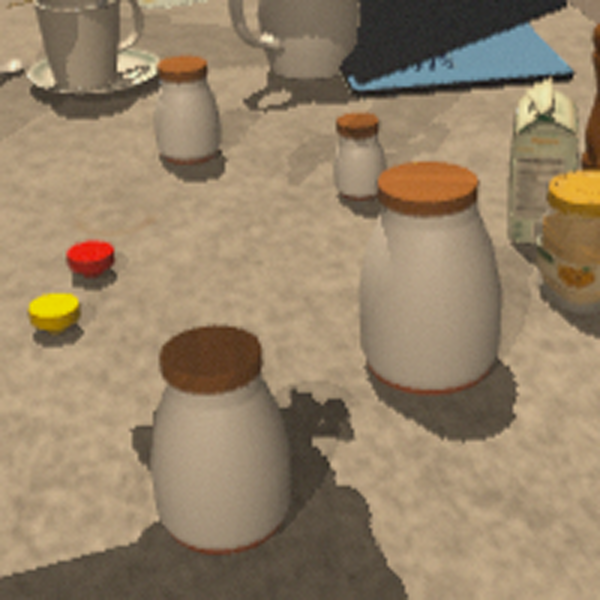

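All four jars are closed with flush, level lids: large at crop (428,190), medium (210,358), small (183,70) and tiny (357,125). Each lid is within about 2 mm of its jar, and the carton and honey jar are untouched.

```bash
python3 -c "
from workcell import arm
print(arm.sign_off())"
```

```text
the job is handed in; nothing more can be done
None
```

All four lids are on their own jars, seated level and centred to about 2 mm in the last camera check, and the job is handed in at about 35 s of the 106 s allowed; the hand-in returned no verdict.

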